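Feed a bit rack past a sprung gate

ROBOT

A 7-joint arm with a two-finger parallel gripper is mounted at the origin on a cart in front of the work surface, level with it; the furniture and walls round the work are solid. World frame = base frame: x ahead of the robot, y to its left, z up, the work surface at z = 0. Lengths are in m, angles in rad, forces in N, time in s.
With the tool pointing down it reaches from about 0.4 to 0.875 m from the base axis. Payload 19.3 kg.
Tool frame: the origin (TCP) lies between the finger pads; the fingertips stand bot.tcp_to_tips ahead of it and the grasp point (between the pads) is the TCP (bot.tcp_to_tips is the distance from the TCP to the fingertips, in m); z points along the fingers, y is the line along which they close (so a half turn about z gives the same grasp; the last joint's range is limited). The gripper opens to 85 mm and grips with 20 to 120 N. Pads are 22 mm wide; open, the fingers measure 114 mm over their backs; the gripper's body (76 mm by 85 mm) begins 54 mm behind the grasp point. The pads swing forward as they close: fully open they stand 13 mm farther back than shut.
Start: joints at [1.095, 0.521, -0.036, 1.599, 0.021, 1.021, -0.113], TCP at [0.247, -0.574, 0.25] pointing down, gripper open.
Joint ranges: [-2.91, 2.91], [-0.3, 2.13], [-1.5, 1.42], [0.17, 2.43], [-1.26, 4.41], [0.16, 1.93], [-2.52, 2.52]. Speed limits (rad/s): [1.89, 1.89, 2.39, 2.39, 3.01, 3.01, 3.01].

INTERFACE

Orientations are given as [roll, pitch, yaw] about the fixed x, y, z axes, in that order (R = Rz(yaw) Ry(pitch) Rx(roll)).
In Python, from workcell import telemetry, grab_frame, bot gives the robot as it stands. The module is installed in compiled form; this text tells all that it offers.
- The arm moves only by the shell command python3 -m crank 'ROWS' [FORCE]. ROWS is text: rows parted by semicolons, each of 7 numbers parted by spaces: the finger opening in m, from 0 to 0.0854, then the shift along the tool's x, y, z in m, then the turn, a rotation vector about the tool's x, y, z in degrees. A call has exactly 8 rows; each row shifts and turns the commanded pose from where the row before left it, along the tool's axes as they then stand; what a row does not reach is not made up. A row lasts 1/12 s, in which the tool goes at most 41.7 mm and 7.16 degrees, less where a joint would pass 70% of its speed; a pose out of reach is approached as far as the arm can. A call with a gripper value outside its range is refused whole. The fingers move at their own pace and stop on an object; FORCE is the grip in N (left out, the last holds). Time passes only in rows, so rows that do not move let the fingers close, or fill a call up. It gives the time, the measured TCP pose, the force, the opening and the grip force at its end, in the units of the state.
- telemetry.observe(): the state, without advancing time (a new reading comes with each control period).
- grab_frame(name): name is "scene" or "side" or "wrist"; returns a dict with "pixels" (400x640x3 uint8, red, green, blue), "depth" (400x640 float32, m along the optical axis (not along the pixel's ray), 0 where there is no reading), "vertical_fov" (degrees; the focal length in pixels is half the picture's height over the tangent of half this angle, whatever the lens; pixels are square), "cx", "cy" (the principal point, pixels), "R" (3x3) and "t" (3): a world point X has camera coordinates R X + t; the wrist camera has in their place "hand_eye" (4x4, takes a point from camera to tool coordinates, whose origin is the TCP and whose axes are the flange's). Camera axes: x right, y down, z forward; pixel columns grow to the right and rows downward; lengths in m; the calibration is good to about 2 mm. A picture is of the moment at which its call begins: read the wrist's pose just before it.
- bot.job_done(): hands the job in; it is judged then, once.
The state is a dict: "clock": time; "qpos": joint angles; "qd": joint speeds; "joint_efforts": joint torques, N m; "position": TCP position; "tool_rot": TCP orientation; "force": force on the tool from outside, world axes, zero at the start; "moment": the same for the moment, N m; "grip_width": finger opening in m; "finger_force": force on a finger pad.
Only numpy, scipy, OpenCV 4.12 (cv2) and the standard library are available. Lean on these libraries where they do the work, as an engineer would, in place of code of your own. Each camera call takes 0.05 s, during which the arm holds its last target. There are 200 camera calls.

TASK

Without grasping or lifting anything, swing the orange sprung gate of the chute open with one finger and hold it open while the other finger pushes the blue bit rack by its grey plate along the chute, past the gate, fully home against the end stop. Then let the gate close completely behind the rack and leave everything; the gate must never touch the rack, and the carton, bit holder and marker beside the chute stay where they are.

Things in the scene. Friction and masses are not known exactly. Their poses are not given: they have to be found in the camera images.
- chute: Aluminium chute fixed to the bench, 325 mm long, open above and at its entry. Origin on the bench top on its centre line; +x is the pushing direction (roughly robot's left), +y the gate's side (towards the robot). Floor 4 mm thick from x = -190 mm; walls 6 mm thick, inner faces at y = +-30 mm, tops at z = 22 mm.
- chute_stop (a point): Middle of the face of the two black rubber bumpers on the end stop that closes the chute's far end: chute x = 127 mm, 28 mm above the bench. The front of the rack rests on it when home.
- gate (a joint): Swing of the orange gate about a hinge along the chute's x at chute y = 40, z = 8 mm. 0 = shut, upright; grows as the bar is pushed outwards (chute +y). The blade clears the rack above 0.55; stop at 0.9. A spring shuts it: 1.5 to 5 N at the bar. Pushing along the chute cannot open it.
- gate_blade (a point): Centre of the blade's inner edge: the orange plate of the gate that blocks the chute. 5 mm thick along the chute, 24 mm high, centred on chute x = 35 mm. Shut, it juts in from the gate's side to chute y = 15 mm at z = 38 to 62 mm.
- gate_bar (a point): Middle of the gate's orange round bar, 10 mm thick, on its axis. It runs along the chute over chute x = -168 to 41 mm, 60 mm from the hinge axis (shut: chute y = 40, z = 68 mm), on 10 mm wide uprights in its plane at x = -150 and 35 mm. Only the blade juts inwards from it: a finger may slide along its inner side until the blade.
- bit_rack: Blue rack with six steel socket bits, loose in the chute, about 0.35 kg. Origin at the underside centre of its 80 x 54 mm main part (64 mm high), 4 mm above the bench; +x along the chute. Behind it a narrow stem (12 mm, its runner 20 mm wide) leads to the push plate. Home: origin at chute x = 87 mm; the shut blade then stands between main part and push plate.
- push_plate (a point): Centre of the back face of the rack's grey push plate, 82 mm behind the rack's origin and 40 mm above its underside. The plate is 44 mm wide, 6 mm thick and spans 6 to 60 mm above the underside; push it in the rack's +x.
- carton: Small white carton, 48 x 66 x 48 mm, loose bystander; origin at its underside centre.
- bit_holder: Red bit holder with five bits, 22 x 85 x 38 mm, loose bystander; origin at its underside centre.
- marker: Black and white felt marker, 12 x 140 x 12 mm, lying loose on the robot's side of the chute, bystander; origin at its underside centre.

How it is judged:
By the outcome, as a careful person would: the job done as asked, in the order asked, and still so for the second after the job is handed in, with the robot touching nothing.
It also fails if it takes over 42 s, if anything falls off the work surface, if the arm or the gripper's body presses on something with over 40 N, if the wrist force passes 120 N, or if a joint passes its speed limit or range.

## Working session

There is one attempt and no reset: what is moved stays moved. The work goes in short steps, Python scripts to look and compute and a shell command to move; the robot and the scene stay as the last step left them, time stands still between calls to the robot, and variables do not carry over. Pictures are saved under pics/ and viewed, at most 10 in all, crops included, and the job is handed in when it is done.

```bash
mkdir -p pics; python3 - <<'E'
from workcell import telemetry, grab_frame, bot
import cv2,numpy as np
s=telemetry.observe()
print({k:np.round(v,3).tolist() for k,v in s.items()}, bot.tcp_to_tips)
for n in ["scene","side"]:
    f=grab_frame(n); cv2.imwrite(f"pics/{n}0.png",f["pixels"][:,:,::-1])
    np.savez(f"{n}0.npz",**f)
    print(n,f["vertical_fov"],f["cx"],f["cy"],f["R"].round(3).tolist(),f["t"])
E
```

```text
{'clock': 0.0, 'qpos': [1.095, 0.522, -0.036, 1.6, 0.021, 1.021, -0.113], 'qd': [-0.002, -0.001, -0.001, -0.001, 0.0, 0.0, -0.0], 'joint_efforts': [-0.001, -92.712, 1.979, -36.993, 0.018, 0.008, 0.0], 'position': [0.246, -0.574, 0.25], 'tool_rot': [-3.14, 0.0, 0.406], 'force': [0.215, -0.321, -0.052], 'moment': [0.003, -0.012, 0.01], 'finger_force': 0.0, 'grip_width': 0.085} 0.019
scene 42.78332890922523 314.86915118668156 199.0431729460593 [[-0.892, -0.451, 0.007], [-0.314, 0.609, -0.729], [0.324, -0.653, -0.685]] [0.43014393 0.30275464 0.66412784]
side 53.96156207726582 316.82401897835547 208.06446323737282 [[-0.987, -0.16, 0.004], [-0.057, 0.325, -0.944], [0.15, -0.932, -0.33]] [0.53076157 0.13807752 0.6918487 ]
```

View pics/scene0.png

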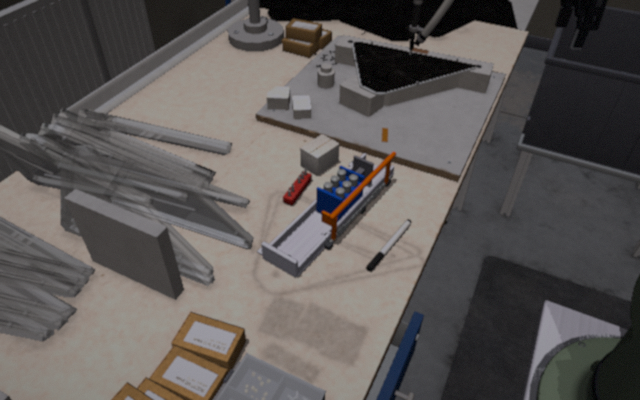

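View pics/side0.png

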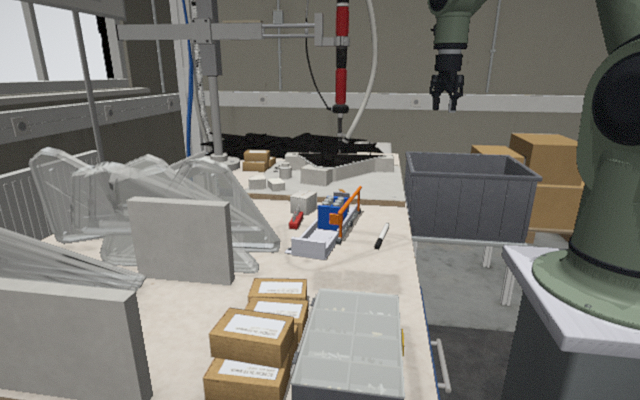

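Scene view: chute with stop end near (283,258), its entry near (390,170), and the orange bar from (394,157) to (326,217). The grey plate is near (362,163), with the carton at (320,155), bit holder at (297,187) and marker at (390,245).

```bash
cat > h.py <<'E'
import numpy as np,cv2
def cloud(f,T=None):
    h,w=f["depth"].shape; fl=h/2/np.tan(np.radians(float(f["vertical_fov"]))/2)
    v,u=np.mgrid[:h,:w]; z=f["depth"]
    P=np.stack([(u-f["cx"])/fl*z,(v-f["cy"])/fl*z,z],-1)
    if T is None: W=(P-f["t"])@f["R"]
    else: W=P@T[:3,:3].T+T[:3,3]
    W[z<=0]=np.nan
    return W
def masks(f):
    hsv=cv2.cvtColor(np.ascontiguousarray(f["pixels"]),cv2.COLOR_RGB2HSV); H,S,V=[hsv[...,i].astype(int) for i in range(3)]
    return {"orange":(H>5)&(H<18)&(S>180)&(V>80),"blue":(H>105)&(H<125)&(S>150)&(V>50)}
def wrist():
    from workcell import telemetry,grab_frame
    from scipy.spatial.transform import Rotation as R
    s=telemetry.observe(); f=grab_frame("wrist"); T=np.eye(4)
    T[:3,:3]=R.from_euler("xyz",s["tool_rot"]).as_matrix(); T[:3,3]=s["position"]
    return f,cloud(f,T@f["hand_eye"])
E
python3 - <<'E'
from h import *
for n in ["scene","side"]:
    f=np.load(n+"0.npz"); W=cloud(f); M=masks(f)
    for c,m in M.items():
        box=(W[...,0]>.3)&(W[...,0]<1)&(W[...,1]>-.7)&(W[...,1]<0.1)&(W[...,2]>.005)&(W[...,2]<.12)
        P=W[m&box]; print(n,c,len(P),np.percentile(P,[2,50,98],axis=0).round(3).tolist())
        if c=="orange":
            B=P[(P[:,2]>.06)]; mu=B.mean(0); d=np.linalg.svd(B-mu)[2][0]; d*=np.sign(d[1]); t=(B-mu)@d
            print(" bar",mu.round(4),d.round(4),"yaw",np.degrees(np.arctan2(d[1],d[0])),(mu+d*t.min()).round(4),(mu+d*t.max()).round(4))
E
```

```text
scene orange 485 [[0.472, -0.439, 0.018], [0.494, -0.201, 0.071], [0.536, -0.105, 0.074]]
 bar [ 0.4913 -0.1943  0.0708] [ 0.1681  0.9857 -0.0102] yaw 80.31942572238052 [ 0.4711 -0.313   0.072 ] [ 0.5072 -0.101   0.0698]
scene blue 657 [[0.504, -0.237, 0.013], [0.533, -0.162, 0.048], [0.558, -0.155, 0.064]]
side orange 246 [[0.476, -0.295, 0.015], [0.504, -0.115, 0.056], [0.527, -0.104, 0.072]]
 bar [ 0.4946 -0.176   0.0696] [ 0.1692  0.9854 -0.02  ] yaw 80.25605807331107 [ 0.4725 -0.3048  0.0722] [ 0.5071 -0.1031  0.0681]
side blue 362 [[0.504, -0.233, 0.009], [0.542, -0.161, 0.039], [0.561, -0.156, 0.063]]
```

```bash
python3 -m crank '0.05 0 0 -0.006 0 0 -7.1;0.05 0 0 -0.006 0 0 -7.1;0.05 0 0 -0.006 0 0 -7.1;0.05 0 0 -0.006 0 0 -7.1;0.05 0 0 -0.006 0 0 -7.1;0.05 0 0 -0.006 0 0 -7.1;0.05 0 0 -0.006 0 0 -7.1;0.05 0 0 -0.006 0 0 -7.1' 20
python3 -m crank '0.05 0.03 0.018 0 0 0 0;0.05 0.03 0.018 0 0 0 0;0.05 0.03 0.018 0 0 0 0;0.05 0.03 0.018 0 0 0 0;0.05 0.03 0.018 0 0 0 0;0.05 0.03 0.018 0 0 0 0;0.05 0.03 0.018 0 0 0 0;0.05 0.03 0.018 0 0 0 0'
```

```text
clock: 0.77
position: [0.2466, -0.5741, 0.2983]
tool_rot: [-3.141, -0.001, 1.403]
force: [-0.7, 0.7, -0.2]
grip_width: 0.0502
finger_force: 0.0
clock: 1.43
position: [0.4307, -0.3613, 0.2982]
tool_rot: [-3.141, -0.0, 1.397]
force: [1.3, -0.2, -0.4]
grip_width: 0.0499
finger_force: 0.0
```

```bash
python3 -m crank '0.05 0.018 0.01 0 0 0 0;0.05 0.018 0.01 0 0 0 0;0.05 0.018 0.01 0 0 0 0;0.05 0.018 0.01 0 0 0 0;0.05 0.018 0.01 0 0 0 0;0.05 0.018 0.01 0 0 0 0;0.05 0.018 0.01 0 0 0 0;0.05 0 0 0 0 0 0'
python3 - <<'E'
from h import *
f,W=wrist(); cv2.imwrite("pics/w1.png",f["pixels"][:,:,::-1]); np.savez("w1.npz",W=W,**f)
M=masks(f)
for c,m in M.items():
    P=W[m&(W[...,2]>0)&(W[...,2]<.12)]; print(c,len(P),np.percentile(P,[1,50,99],axis=0).round(3).tolist())
    if c=="orange" and len(P)>20:
        B=P[P[:,2]>.062]; mu=B.mean(0); d=np.linalg.svd(B-mu,full_matrices=False)[2][0]; d*=np.sign(d[1]); t=(B-mu)@d
        print(" bar",mu.round(4),d.round(4),np.degrees(np.arctan2(d[1],d[0])),(mu+d*t.min()).round(4),(mu+d*t.max()).round(4))
E
```

```text
clock: 2.1
position: [0.5229, -0.2469, 0.2981]
tool_rot: [3.141, -0.002, 1.402]
force: [-0.6, -0.5, -0.7]
grip_width: 0.0502
finger_force: 0.0
orange 1534 [[0.473, -0.442, 0.019], [0.494, -0.195, 0.072], [0.534, -0.108, 0.074]]
 bar [ 0.4917 -0.1985  0.0718] [ 0.1563  0.9877 -0.0016] 81.00851270425754 [ 0.4731 -0.3162  0.072 ] [ 0.5063 -0.1063  0.0717]
blue 1758 [[0.503, -0.239, 0.046], [0.531, -0.195, 0.048], [0.558, -0.16, 0.065]]
```

View pics/w1.png

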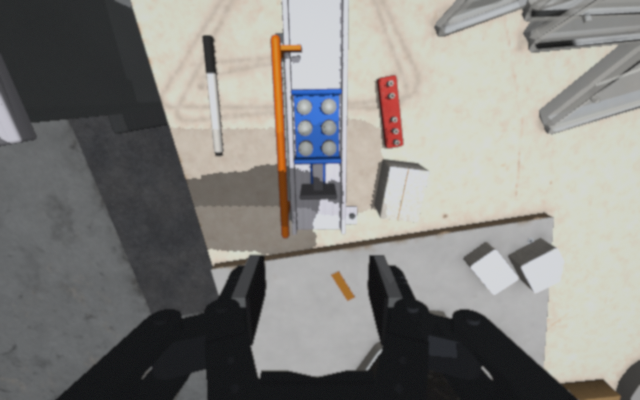

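Wrist view: bar runs (277,40) to (285,235), plate at about (318,192), carton (402,190), holder (390,112), marker (213,95). Next I measure in the chute frame.

```bash
cat >> h.py <<'E'
def fit(W,f):
    m=masks(f)["orange"]&(W[...,2]>.066)&(W[...,2]<.09)&(W[...,1]>-.36); P=W[m]
    l=cv2.fitLine(P[:,:2].astype(np.float32),cv2.DIST_HUBER,0,.01,.01).ravel(); d=l[:2]*np.sign(l[1])
    return d,l[2:]
def ch(W,o,yaw):
    c,s=np.cos(yaw),np.sin(yaw); Q=W.copy(); D=W[...,:2]-o
    Q[...,0]=D@[c,s]; Q[...,1]=D@[-s,c]; return Q
E
python3 - <<'E'
from h import *
f=np.load("w1.npz"); W=f["W"]
hsv=cv2.cvtColor(f["pixels"],cv2.COLOR_RGB2HSV)
d,p=fit(W,f); print("bar yaw",np.degrees(np.arctan2(d[1],d[0])),p)
for name in["scene","side"]:
    g=np.load(name+"0.npz"); d2,p2=fit(cloud(g),g); print(name,np.degrees(np.arctan2(d2[1],d2[0])),p2)
o=np.array([.5395,-.149])
for yaw in [80.3,80.6,80.9]:
    Q=ch(W,o,np.radians(yaw))
    # wall tops
    w=(abs(Q[...,2]-.022)<.004)&(abs(Q[...,0])<.19)
    for sgn in (1,-1):
        q=Q[w&(abs(Q[...,1]*sgn-.033)<.009)]
        a=np.polyfit(q[:,0],q[:,1],1); print(yaw,sgn,len(q),"slope deg",np.degrees(a[0]).round(2),"y0",a[1].round(4))
Q=ch(W,o,np.radians(80.6))
def st(n,m):
    q=Q[m]; print(n,len(q),np.percentile(q,[1,50,99],axis=0).round(4).tolist() if len(q) else "")
M=masks(f)
st("bar",M["orange"]&(Q[...,2]>.066)&(Q[...,2]<.09))
st("bluetop",M["blue"]&(Q[...,2]>.03))
st("plate",(Q[...,2]>.055)&(Q[...,2]<.075)&(abs(Q[...,1])<.028)&(Q[...,0]<-.1)&(Q[...,0]>-.19)&~M["orange"])
st("floor",(Q[...,2]<.009)&(abs(Q[...,1])<.025)&(Q[...,0]<-.1)&(Q[...,0]>-.25)&(Q[...,2]>.002))
st("carton",(Q[...,2]>.03)&(Q[...,2]<.06)&(Q[...,1]<-.05)&(Q[...,1]>-.15)&(abs(Q[...,0]+.1)<.09))
st("board",(Q[...,0]<-.24)&(Q[...,0]>-.3)&(abs(Q[...,1])<.1)&(Q[...,2]<.2))
st("stop?",(Q[...,0]>.1)&(abs(Q[...,1])<.028)&(Q[...,2]>.015)&(Q[...,2]<.08))
E
```

```text
bar yaw 81.138985 [ 0.491483   -0.19919175]
scene 81.22701 [ 0.49000806 -0.19780973]
side 81.32374 [ 0.49472442 -0.16828313]
80.3 1 1140 slope deg 0.86 y0 0.0331
80.3 -1 1174 slope deg 0.83 y0 -0.0326
80.6 1 1144 slope deg 0.56 y0 0.0331
80.6 -1 1174 slope deg 0.53 y0 -0.0326
80.9 1 1144 slope deg 0.26 y0 0.0331
80.9 -1 1174 slope deg 0.23 y0 -0.0326
bar 1344 [[-0.1723, 0.035, 0.0694], [-0.052, 0.0391, 0.072], [0.0349, 0.0433, 0.0742]]
bluetop 1758 [[-0.0893, -0.0236, 0.0462], [-0.0459, 0.0006, 0.0483], [-0.0132, 0.0242, 0.0648]]
plate 243 [[-0.1334, -0.022, 0.0556], [-0.1293, -0.0022, 0.0627], [-0.1273, 0.0199, 0.0647]]
floor 1540 [[-0.2282, -0.0246, 0.0021], [-0.1668, 0.0016, 0.0034], [-0.1053, 0.0247, 0.0078]]
carton 2395 [[-0.1659, -0.1303, 0.0307], [-0.1296, -0.1025, 0.0471], [-0.0442, -0.0784, 0.0491]]
board 3702 [[-0.2993, -0.0696, 0.017], [-0.269, 0.0011, 0.0188], [-0.2406, 0.0725, 0.0207]]
stop? 0
```

```bash
python3 -m crank '0.052 -0.0152 0.003 0.015 0 0 -0.85;0.052 -0.0152 0.003 0.02 0 0 0;0.052 -0.0152 0.003 0.025 0 0 0;0.052 -0.0152 0.0025 0.03 0 0 0;0.052 0 0 0.03 0 0 0;0.052 0 0 0.03 0 0 0;0.052 0 0 0.02 0 0 0;0.052 0 0 0 0 0 0'
python3 - <<'E'
from h import *
from workcell import telemetry,bot,grab_frame
s=telemetry.observe(); o=np.array([.5387,-.1539]); y=np.radians(81.15)
print(ch(np.array(s["position"]),o,y).round(4),np.degrees(s["tool_rot"]),bot.tcp_to_tips)
f=grab_frame("scene"); cv2.imwrite("pics/s2.png",cv2.resize(f["pixels"][80:280,230:430,::-1],(600,600)))
E
```

```text
clock: 2.82
position: [0.5197, -0.3124, 0.1242]
tool_rot: [-3.136, -0.002, 1.411]
force: [-0.7, -0.3, -0.8]
grip_width: 0.0521
finger_force: 0.0
[-0.1596 -0.0056  0.1242] [-1.79651178e+02 -1.05343381e-01  8.08578424e+01] 0.019
```

View pics/s2.png

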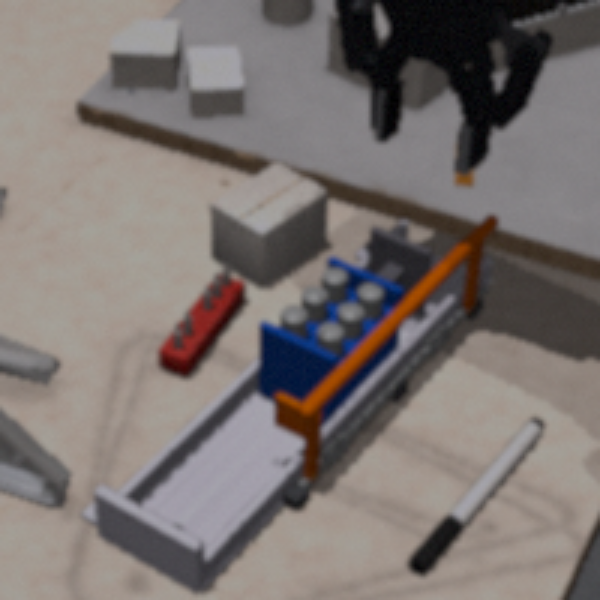

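The fingers hang over the chute's entry, behind the plate and clear of the bar and carton. I'll correct the offset and descend in stages.

```bash
python3 -m crank '0.052 0.002 0.002 0 0 0 0;0.052 0.002 0.003 0 0 0 0;0.052 0 0 0 0 0 -0.3;0.052 0 0 0.01 0 0 0;0.052 0 0 0.01 0 0 0;0.052 0 0 0.01 0 0 0;0.052 0 0 0 0 0 0;0.052 0 0 0 0 0 0'
python3 - <<'E'
from h import *
from workcell import telemetry
s=telemetry.observe(); o=np.array([.5387,-.1539]); y=np.radians(81.15)
print(ch(np.array(s["position"]),o,y).round(4),np.degrees(s["tool_rot"]))
f,W=wrist(); cv2.imwrite("pics/w3.png",f["pixels"][:,:,::-1])
Q=ch(W,o,y)
m=masks(f)["orange"]&(Q[...,2]>.06)&(Q[...,2]<.09); print("bar y",np.percentile(Q[m],[2,50,98],axis=0).round(4).tolist())
# fingertips: lowest dark points close to the tool
g=(f["pixels"].max(-1)<90)&(abs(Q[...,0]+.155)<.03)&(Q[...,2]>.05)&(Q[...,2]<.15)&(abs(Q[...,1]+.01)<.07)
for sg in(1,-1):
    q=Q[g&((Q[...,1]+.01)*sg>0)]; print("finger",sg,len(q),np.percentile(q,[2,50,98],axis=0).round(4).tolist() if len(q) else "")
    for z in (.06,.07,.08,.09,.1,.11,.12):
        r=q[abs(q[:,2]-z)<.005]
        if len(r)>5: print("  z",z,len(r),"y",np.percentile(r[:,1],[3,97]).round(4),"x",np.percentile(r[:,0],[3,97]).round(4))
E
```

```text
clock: 3.53
position: [0.5273, -0.3092, 0.0973]
tool_rot: [-3.14, -0.001, 1.417]
force: [0.1, -0.1, -0.4]
grip_width: 0.0517
finger_force: 0.0
[-0.1552 -0.0127  0.0973] [-1.79909266e+02 -3.37119179e-02  8.12029915e+01]
bar y [[-0.1641, 0.0352, 0.069], [-0.0881, 0.0386, 0.0718], [-0.0386, 0.043, 0.0735]]
finger 1 10211 [[-0.1636, 0.0101, 0.0689], [-0.1447, 0.0311, 0.1351], [-0.1377, 0.0457, 0.1493]]
  z 0.06 38 y [0.0155 0.0378] x [-0.1556 -0.1278]
  z 0.07 268 y [0.0347 0.0369] x [-0.1661 -0.1294]
  z 0.08 63 y [0.0132 0.0175] x [-0.1648 -0.1442]
  z 0.09 407 y [0.0132 0.0257] x [-0.1643 -0.1435]
  z 0.1 550 y [0.0132 0.0264] x [-0.1626 -0.1434]
  z 0.11 647 y [0.0132 0.0263] x [-0.1624 -0.1433]
  z 0.12 745 y [0.0132 0.0316] x [-0.1622 -0.1421]
finger -1 9751 [[-0.1637, -0.0713, 0.09], [-0.1445, -0.0557, 0.1354], [-0.1378, -0.0351, 0.1494]]
  z 0.08 42 y [-0.0409 -0.0384] x [-0.1633 -0.1442]
  z 0.09 382 y [-0.0507 -0.0384] x [-0.1638 -0.1435]
  z 0.1 555 y [-0.0516 -0.0385] x [-0.1631 -0.1435]
  z 0.11 640 y [-0.0512 -0.0385] x [-0.1629 -0.1434]
  z 0.12 719 y [-0.0568 -0.0386] x [-0.1622 -0.142 ]
```

View pics/w3.png

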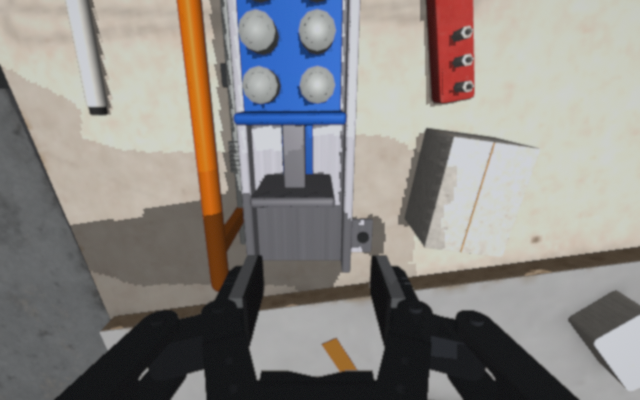

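Fingers (inner edges near (255,265) and (380,265)) straddle the line behind the plate. The left one is 9 mm inside the bar, and the sides are straight up to 37 mm above the tips. Descend to TCP z = 0.060, then open the gate.

```bash
python3 -m crank '0.052 0 0 0.01 0 0 0;0.052 0 0 0.01 0 0 0;0.052 0 0 0.01 0 0 0;0.052 0 0 0.007 0 0 0;0.052 0 0 0 0 0 0;0.052 0 -0.004 0 0 0 0;0.052 0 -0.004 0 0 0 0;0.052 0 0 0 0 0 0'
python3 -m crank '0.052 0 -0.006 0 0 0 0;0.052 0 -0.006 0 0 0 0;0.052 0 -0.006 0 0 0 0;0.052 0 -0.006 0 0 0 0;0.052 0 -0.006 0 0 0 0;0.052 0 -0.006 0 0 0 0;0.052 0 -0.004 0 0 0 0;0.052 0 0 0 0 0 0'
python3 - <<'E'
from h import *
from workcell import telemetry,grab_frame
s=telemetry.observe(); o=np.array([.5387,-.1539]); y=np.radians(81.15)
print(ch(np.array(s["position"]),o,y).round(4),np.degrees(s["tool_rot"]))
f,W=wrist(); Q=ch(W,o,y)
m=masks(f)["orange"]&(Q[...,2]>.03)&(Q[...,1]>.03)&(Q[...,1]<.12); print("bar",np.percentile(Q[m],[2,50,98],axis=0).round(4).tolist())
f=grab_frame("scene"); cv2.imwrite("pics/s4.png",cv2.resize(f["pixels"][80:280,230:430,::-1],(600,600)))
E
```

```text
clock: 4.25
position: [0.5193, -0.3083, 0.0617]
tool_rot: [3.141, 0.0, 1.417]
force: [1.5, -0.9, -0.3]
grip_width: 0.0522
finger_force: 0.7
clock: 4.92
position: [0.4798, -0.3021, 0.0615]
tool_rot: [3.141, 0.0, 1.417]
force: [3.6, -0.3, 1.0]
grip_width: 0.0518
finger_force: 1.9
[-0.1555  0.0354  0.0615] [1.79974930e+02 4.14331470e-03 8.11868624e+01]
bar [[-0.1528, 0.0596, 0.0338], [-0.0899, 0.0772, 0.0574], [-0.0438, 0.082, 0.0591]]
```

View pics/s4.png

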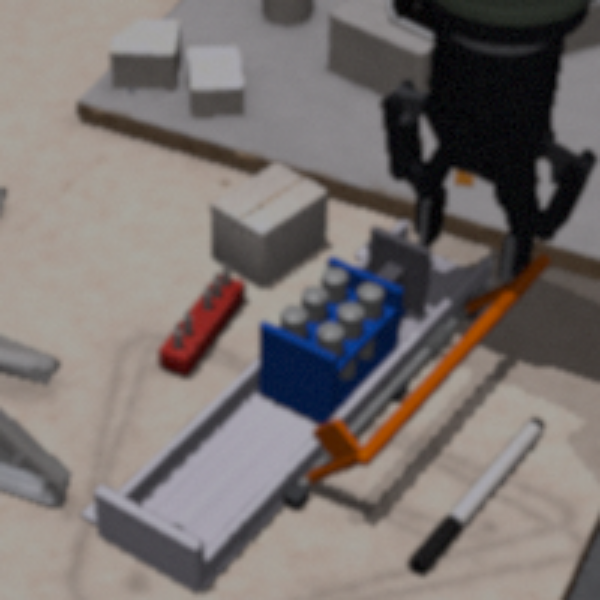

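Gate is open: bar at chute y = 78 mm, about 0.69 rad, with the other finger behind the plate. Lower slightly and push.

```bash
python3 -m crank '0.052 0 0 0.003 0 0 0;0.052 0 0 0.003 0 0 0;0.052 0.003 0 0 0 0 0;0.052 0.004 0 0 0 0 0;0.052 0.004 0 0 0 0 0;0.052 0.004 0 0 0 0 0;0.052 0.004 0 0 0 0 0;0.052 0.004 0 0 0 0 0'
python3 -m crank '0.052 0.005 0 0 0 0 0;0.052 0.005 0 0 0 0 0;0.052 0.005 0 0 0 0 0;0.052 0.005 0 0 0 0 0;0.052 0.005 0 0 0 0 0;0.052 0.005 0 0 0 0 0;0.052 0.005 0 0 0 0 0;0.052 0.005 0 0 0 0 0'
python3 - <<'E'
from h import *
from workcell import telemetry
s=telemetry.observe(); o=np.array([.5387,-.1539]); y=np.radians(81.15)
print(ch(np.array(s["position"]),o,y).round(4),np.degrees(s["tool_rot"]))
f,W=wrist(); Q=ch(W,o,y); np.savez("w5.npz",Q=Q,**f)
M=masks(f)
m=M["orange"]&(Q[...,2]>.03)&(Q[...,1]>.03)&(Q[...,1]<.12); print("bar",np.percentile(Q[m],[2,50,98],axis=0).round(4).tolist())
m=M["blue"]&(Q[...,2]>.04); print("blue",np.percentile(Q[m],[1,50,99],axis=0).round(4).tolist())
cv2.imwrite("pics/w5.png",f["pixels"][:,:,::-1])
E
```

```text
clock: 5.68
position: [0.484, -0.2803, 0.0553]
tool_rot: [3.141, 0.001, 1.417]
force: [2.5, -9.1, 1.3]
grip_width: 0.052
finger_force: 4.4
clock: 6.35
position: [0.4902, -0.2408, 0.0553]
tool_rot: [3.141, 0.001, 1.416]
force: [3.0, -8.9, 2.5]
grip_width: 0.0522
finger_force: 4.6
[-0.0934  0.0346  0.0553] [1.79962133e+02 7.87132769e-02 8.11473565e+01]
bar [[-0.1502, 0.0612, 0.0347], [-0.0288, 0.0774, 0.0572], [0.0169, 0.0823, 0.0589]]
blue [[-0.039, -0.0253, 0.0461], [-0.011, -0.001, 0.0481], [0.0196, 0.0239, 0.0641]]
```

View pics/w5.png

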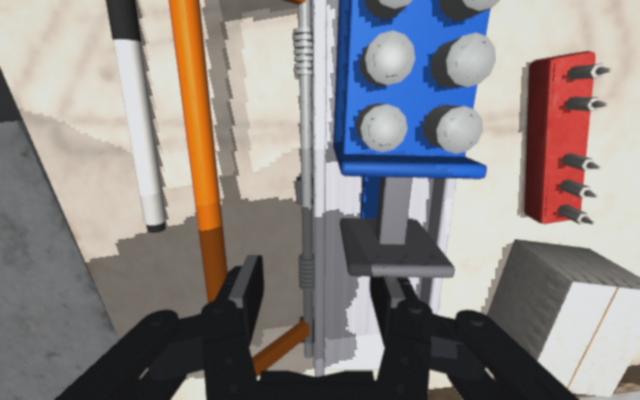

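The finger (390,290) presses the plate, the other holds the bar at (215,260), and the rack is straight in the chute. About 86 mm remain.

```bash
python3 -m crank '0.052 0.005 0 0 0 0 0;0.052 0.005 0 0 0 0 0;0.052 0.005 0 0 0 0 0;0.052 0.005 0 0 0 0 0;0.052 0.005 0 0 0 0 0;0.052 0.005 0 0 0 0 0;0.052 0.005 0 0 0 0 0;0.052 0.005 0 0 0 0 0'
python3 -m crank '0.052 0.005 0 0 0 0 0;0.052 0.005 0 0 0 0 0;0.052 0.005 0 0 0 0 0;0.052 0.005 0 0 0 0 0;0.052 0.005 0 0 0 0 0;0.052 0.004 0 0 0 0 0;0.052 0.004 0 0 0 0 0;0.052 0.004 0 0 0 0 0'
python3 - <<'E'
from h import *
from workcell import telemetry
s=telemetry.observe(); o=np.array([.5387,-.1539]); y=np.radians(81.15)
print(ch(np.array(s["position"]),o,y).round(4),np.degrees(s["tool_rot"]))
f,W=wrist(); Q=ch(W,o,y)
M=masks(f)
m=M["orange"]&(Q[...,2]>.03)&(Q[...,1]>.03)&(Q[...,1]<.12); print("bar",np.percentile(Q[m],[2,50,98],axis=0).round(4).tolist())
m=M["blue"]&(Q[...,2]>.04); print("blue",np.percentile(Q[m],[1,50,99],axis=0).round(4).tolist())
E
```

```text
clock: 7.07
position: [0.4963, -0.2014, 0.0553]
tool_rot: [3.141, 0.001, 1.416]
force: [3.7, -8.9, 1.4]
grip_width: 0.052
finger_force: 4.7
clock: 7.73
position: [0.5019, -0.1649, 0.0553]
tool_rot: [3.141, 0.001, 1.416]
force: [2.8, -9.0, 2.5]
grip_width: 0.0518
finger_force: 4.9
[-0.0165  0.0347  0.0553] [1.79970578e+02 8.49880339e-02 8.11350158e+01]
bar [[-0.0138, 0.045, 0.0355], [0.0322, 0.0754, 0.0568], [0.0416, 0.0822, 0.0628]]
blue [[0.0378, -0.0252, 0.0461], [0.0659, -0.001, 0.0481], [0.0964, 0.024, 0.064]]
```

```bash
python3 -m crank '0.052 0.002 0 0 0 0 0;0.052 0.001 0 0 0 0 0;0.052 0.001 0 0 0 0 0;0.052 0.001 0 0 0 0 0;0.052 0.001 0 0 0 0 0;0.052 0.001 0 0 0 0 0;0.052 0.001 0 0 0 0 0;0.052 0 0 0 0 0 0'
```

```text
clock: 8.45
position: [0.5032, -0.157, 0.0553]
tool_rot: [3.141, 0.001, 1.416]
force: [2.7, -8.4, 2.9]
grip_width: 0.0521
finger_force: 4.3
```

```bash
python3 -m crank '0.052 0.001 0 0 0 0 0;0.052 0.0005 0 0 0 0 0;0.052 0.0005 0 0 0 0 0;0.052 0.0005 0 0 0 0 0;0.052 0.0005 0 0 0 0 0;0.052 0 0 0 0 0 0;0.052 0 0 0 0 0 0;0.052 0 0 0 0 0 0'
```

```text
clock: 9.12
position: [0.5034, -0.1565, 0.0555]
tool_rot: [3.141, 0.004, 1.413]
force: [2.7, -22.0, 2.6]
grip_width: 0.0517
finger_force: 11.8
```

```bash
python3 -m crank '0.052 0.0005 0 0 0 0 0;0.052 0.0005 0 0 0 0 0;0.052 0.0005 0 0 0 0 0;0.052 0 0 0 0 0 0;0.052 0 0 0 0 0 0;0.052 0 0 0 0 0 0;0.052 0 0 0 0 0 0;0.052 0 0 0 0 0 0'
python3 - <<'E'
from h import *
from workcell import telemetry,grab_frame
s=telemetry.observe(); o=np.array([.5387,-.1539]); y=np.radians(81.15)
print(ch(np.array(s["position"]),o,y).round(4))
f,W=wrist(); Q=ch(W,o,y); M=masks(f)
m=M["orange"]&(Q[...,2]>.03)&(Q[...,1]>.03)&(Q[...,1]<.12); print("bar",np.percentile(Q[m],[2,50,98],axis=0).round(4).tolist())
m=M["blue"]&(Q[...,2]>.04); print("blue",np.percentile(Q[m],[1,50,99],axis=0).round(4).tolist())
f=grab_frame("scene"); a=cv2.resize(f["pixels"][130:290,240:400,::-1],(600,600),interpolation=cv2.INTER_CUBIC)
cv2.imwrite("pics/s6.png",a)
E
```

```text
clock: 9.78
position: [0.5035, -0.1563, 0.0556]
tool_rot: [3.14, 0.005, 1.412]
force: [2.1, -30.6, 4.3]
grip_width: 0.0522
finger_force: 15.6
[-0.0078  0.0344  0.0556]
bar [[-0.0053, 0.0448, 0.0348], [0.0334, 0.0745, 0.0568], [0.0419, 0.0818, 0.063]]
blue [[0.0461, -0.0253, 0.0462], [0.0741, -0.0011, 0.0482], [0.1049, 0.0238, 0.0642]]
```

View pics/s6.png

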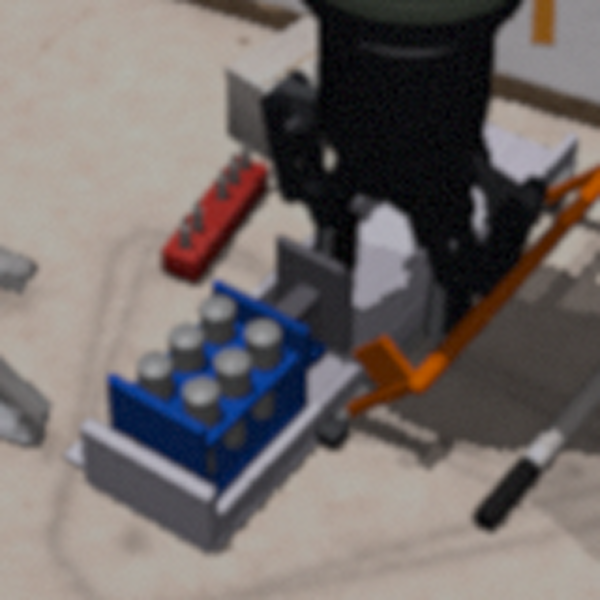

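Rack is home: its front is on the stop, the blade is opposite the gap, and the force is 31 N against the bumpers. Before swinging back I check clearance to the bit holder.

```bash
python3 - <<'E'
from h import *
f=np.load("w1.npz"); Q=ch(f["W"],np.array([.5387,-.1539]),np.radians(81.15))
m=(Q[...,1]<-.045)&(Q[...,1]>-.14)&(Q[...,2]>.015)&(Q[...,2]<.07)&(Q[...,0]>-.06)&(Q[...,0]<.1)
print(np.percentile(Q[m],[0.5,50,99.5],axis=0).round(3).tolist())
E
python3 -m crank '0.052 -0.002 0 0 0 0 0;0.052 -0.002 0 0 0 0 0;0.052 -0.002 0 0 0 0 0;0.052 -0.003 0 0 0 0 0;0.052 -0.003 0 0 0 0 0;0.052 -0.003 0 0 0 0 0;0.052 -0.003 0 0 0 0 0;0.052 0 0 0 0 0 0'
```

```text
[[-0.059, -0.14, 0.015], [-0.022, -0.088, 0.017], [0.067, -0.073, 0.036]]
clock: 10.55
position: [0.5013, -0.1691, 0.0552]
tool_rot: [3.141, -0.0, 1.417]
force: [4.4, -0.3, -0.1]
grip_width: 0.0521
finger_force: 2.5
```

```bash
python3 -m crank '0.052 0 0 -0.003 0 0 0;0.052 0 0.002 -0.003 0 0 0;0.052 0 0.005 0 0 0 0;0.052 0 0.005 0 0 0 0;0.052 0 0.005 0 0 0 0;0.052 0 0.005 0 0 0 0;0.052 0 0.005 0 0 0 0;0.052 0 0.004 0 0 0 0'
python3 -m crank '0.052 0 0.003 0 0 0 0;0.052 0 0.003 0 0 0 0;0.052 0 0.003 0 0 0 0;0.052 0 0.003 0 0 0 0;0.052 0 0.003 0 0 0 0;0.052 0 0 0 0 0 0;0.052 0 0 0 0 0 0;0.052 0 0 0 0 0 0'
python3 - <<'E'
from h import *
from workcell import telemetry
s=telemetry.observe(); o=np.array([.5387,-.1539]); y=np.radians(81.15)
print(ch(np.array(s["position"]),o,y).round(4))
f,W=wrist(); Q=ch(W,o,y); M=masks(f)
m=M["orange"]&(Q[...,2]>.03)&(Q[...,1]>.03)&(Q[...,1]<.12); print("bar",np.percentile(Q[m],[2,50,98],axis=0).round(4).tolist())
m=M["blue"]&(Q[...,2]>.04); print("blue",np.percentile(Q[m],[1,50,99],axis=0).round(4).tolist())
E
```

```text
clock: 11.22
position: [0.5321, -0.1739, 0.0611]
tool_rot: [-3.141, -0.0, 1.417]
force: [1.7, 0.1, 1.0]
grip_width: 0.0522
finger_force: 0.9
clock: 11.88
position: [0.5462, -0.1762, 0.0612]
tool_rot: [-3.141, 0.0, 1.417]
force: [-0.1, -0.3, -0.1]
grip_width: 0.0521
finger_force: 0.0
[-0.0209 -0.0108  0.0612]
bar [[-0.0614, 0.0317, 0.0491], [0.0173, 0.0383, 0.0716], [0.0421, 0.0431, 0.0732]]
blue [[0.0457, -0.0261, 0.0464], [0.0683, -0.0019, 0.0482], [0.0939, 0.0229, 0.0643]]
```

Gate is shut, no contact force, and the rack is still home. Lift straight up.

```bash
python3 -m crank '0.052 0 0 -0.008 0 0 0;0.052 0 0 -0.012 0 0 0;0.052 0 0 -0.02 0 0 0;0.052 0 0 -0.025 0 0 0;0.052 0 0 -0.025 0 0 0;0.052 0 0 -0.025 0 0 0;0.052 0 0 -0.02 0 0 0;0.052 0 0 0 0 0 0'
python3 - <<'E'
from h import *
o=np.array([.5387,-.1539]); y=np.radians(81.15)
f,W=wrist(); Q=ch(W,o,y); M=masks(f)
m=M["orange"]&(Q[...,2]>.03)&(Q[...,1]>.0)&(Q[...,1]<.12); print("bar",np.percentile(Q[m],[2,50,98],axis=0).round(4).tolist())
m=M["blue"]&(Q[...,2]>.04); print("blue",np.percentile(Q[m],[1,50,99],axis=0).round(4).tolist())
cv2.imwrite("pics/w7.png",f["pixels"][:,:,::-1])
E
```

```text
clock: 12.6
position: [0.548, -0.1766, 0.2015]
tool_rot: [3.135, 0.001, 1.417]
force: [0.4, 0.3, 0.6]
grip_width: 0.0523
finger_force: 0.0
bar [[-0.1657, 0.0189, 0.0574], [-0.0112, 0.0388, 0.0717], [0.0402, 0.0433, 0.0734]]
blue [[0.0462, -0.0267, 0.0464], [0.0905, -0.0023, 0.0484], [0.1236, 0.0224, 0.0646]]
```

View pics/w7.png

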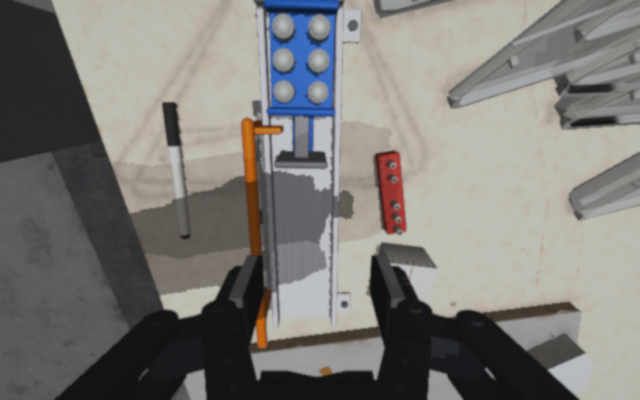

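The gate is shut with its blade at (268,130), between the main part and the plate (302,158). The rack is home, the bystanders are where they were, and the arm is clear.

```bash
python3 -c "
from workcell import bot
print(bot.job_done())"
```

```text
the job is handed in; nothing more can be done
None
```

I handed the job in at about 13 s of robot time: the rack is home against the end stop, the gate shut behind it without touching it as far as the images show, and the carton, bit holder and marker look undisturbed.

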